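# Weigh the mirror on the spring scale

## Robot

A 6-joint arm with a two-finger parallel gripper is mounted at the origin on the work surface. World frame = base frame: x ahead of the robot, y to its left, z up, the work surface at z = 0. Lengths are in mm, angles in rad, forces in N, time in s.
With the tool pointing down it reaches from about 275 to 1000 mm from the base axis. Payload 8.4 kg.
Tool frame: the origin (TCP) lies at the very end of the fingers, on their centre line; the grasp point (between the pads) lies 19 mm behind it (r.tcp_to_grasp is the distance from the TCP to the grasp point, in mm); z points along the fingers, y is the line along which they close (so a half turn about z gives the same grasp; the last joint's range is limited). The gripper opens to 85 mm and grips with 20 to 120 N. Pads are 22 mm wide; open, the fingers measure 114 mm over their backs; the gripper's body (76 mm by 85 mm) begins 54 mm behind the grasp point. The pads swing forward as they close: fully open they stand 13 mm farther back than shut.
Start: joints at [1.32, 0.353, 1.633, -0, 1.155, -0.002], TCP at [153.899, 605.758, 231.281] pointing down, gripper open.
Joint ranges: [-2.63, 2.63], [-0.92, 2.1], [0.06, 2.66], [-1.3, 4.44], [0, 2.69], [-3.02, 3.02]. Speed limits (rad/s): [2.22, 2.22, 2.79, 3.14, 3.14, 3.14].

## Interface

Orientations are given as [roll, pitch, yaw] about the fixed x, y, z axes, in that order (R = Rz(yaw) Ry(pitch) Rx(roll)).
In Python, from rig import r gives the robot as it stands. The module is installed in compiled form; this text tells all that it offers.
- The arm moves only by the tool play_rows, never from a script. Its argument "rows" is a list of rows, each an object with "dp": the shift along the tool's x, y, z in units of 40 mm (1.0 is 40 mm), a list of three; "turn": the turn, a rotation vector about the tool's x, y, z in units of 6 degrees (1.0 is 6 degrees), a list of three; "fingers": the closure, from 0 (fully open) to 1 (shut). In form: [{"dp": [tx, ty, tz], "turn": [wx, wy, wz], "fingers": fingers}, ...]. A call has 1 to 5 rows; each row shifts and turns the commanded pose from where the row before left it, along the tool's axes as they then stand; what a row does not reach is not made up. A row lasts 1/12 s, in which the tool goes at most 41.7 mm and 7.16 degrees, less where a joint would pass 70% of its speed; a pose out of reach is approached as far as the arm can. A call is refused whole if a number of a shift passes 1 or a number of a turn 1, either way. A call with a gripper value outside its range is refused whole. The fingers move at their own pace and stop on an object; "force" is the grip in N (left out, the last holds). Time passes only in rows, so rows that do not move let the fingers close. It gives the time, the measured TCP pose, the force, the opening and the grip force at its end, in the units of the state.
- r.sense(): the state, without advancing time (a new reading comes with each control period).
- r.grab_frame(name): name is "side" or "top" or "wrist"; returns a dict with "pixels" (480x640x3 uint8, red, green, blue), "fx", "fy", "cx", "cy" (pixels), "dist" ([k1, k2, p1, p2, k3] as OpenCV has them; the pictures are not rectified), "pose" (4x4, takes a point from camera to world coordinates). Camera axes: x right, y down, z forward; pixel columns grow to the right and rows downward; lengths in mm; the calibration is good to about 2 mm. A picture is of the moment at which its call begins. There is no depth.
- r.sign_off(): hands the job in; it is judged then, once.
The state is a dict: "clock": time; "qpos": joint angles; "qvel": joint speeds; "joint_efforts": joint torques, N m; "eef_pos": TCP position; "tcp_rot": TCP orientation; "contact_force": force on the tool from outside, world axes, zero at the start; "wrist_torque": the same for the moment, N m; "opening": opening from 0.0 (shut) to 1.0 (fully open); "grasp_force": force on a finger pad.
Only numpy, scipy, OpenCV 4.12 (cv2) and the standard library are available. Lean on these libraries where they do the work, as an engineer would, in place of code of your own. Each camera call takes 0.05 s, during which the arm holds its last target. There are 200 camera calls.

## Task

Weigh the motorcycle mirror on the spring scale. First free its spring: gently press the scale's arm down until the pointer stands at the long 40 mm mark, keep it there about a second, then ease it back up to the top and take your hand off. Then hang the mirror by its vee saddle on the arm between the two collars, letting the scale take the weight slowly so that neither the arm jolts nor the lopsided mirror swings, and leave it hanging still from the arm alone, with the other things on the bench left where they are.

Things in the scene. Friction and masses are not known exactly. Their poses are not given: they have to be found in the camera images.
- scale: Spring scale, fixed: steel foot 160 x 150 x 12 mm, grey square post 50 x 50 mm, 304 mm tall. Origin: centre of the foot's underside, z up. Its arm sticks out of the post along the scale's own -y. The post's +x face has a white strip with black marks every 10 mm from the top, that at 40 mm long and thick; a black pointer on the sliding sleeve crosses it.
- beam (a joint): Vertical slide of the scale's arm and sleeve, m: 0 at the top (unloaded), grows as the arm goes down, stop at 0.060; the pointer shows this same value. Spring about 130 N/m (some 5 N at the 40 mm mark), lightly damped. It springs back up if let go.
- hang (a point): On the axis of the scale's arm, midway between its two collars; moves with the arm. Axes as scale. 255 mm above the bench when the arm is at the top, 117 mm from the post's axis. The arm is a horizontal round bar along y, 16 mm in diameter, free end 173 mm from the post's axis. Collars 28 mm in diameter, 65 mm apart inside.
- mirror: Chrome round motorcycle mirror standing loose, face down, 0.26 to 0.45 kg, 209 mm tall. Origin: centre of the head's underside, z up. Round domed head 110 mm in diameter, 29 mm thick. An upright round stem, 10 mm thick, stands at x = -33 mm and ends 129 mm up in the saddle, an inverted vee.
- saddle (a point): Where the axis of the 16 mm bar lies when seated: mirror frame x -60, y 0, z 140 mm. Axes as mirror. The saddle is an inverted 90-degree vee of 7 mm plate, 20 mm wide, running along y, inner apex 151 mm, outer top 161 mm above the underside. Hung freely on a bar along y, the mirror rests turned about 25 degrees about its +y axis (stud leaning toward its +x), as the head's weight lies off to +x.
- lip (a point): Lower end of the saddle's lip, on the side away from the stem: mirror frame x -85, y 0, z 111 mm. The lip is 7 mm thick; 44 mm are clear between lip and stem for the bar to enter. The head is in the way of a bar from straight below: bring the saddle over the bar sideways, the bar passing just under the lip, then lower it.
- stud (a point): Grip point on the square stud on top of the saddle: mirror frame x -60, y 0, z 187 mm (47 mm above saddle). Axes as mirror. The stud is 16 x 16 mm, sides along x and y, from 161 to 209 mm above the underside.
- lamp_base: Bystander: red ceramic lamp base, turned, 96 mm wide, 130 mm tall. Origin: centre of underside.
- valve: Bystander: white plastic ball valve, 94 mm long, 63 mm tall. Origin: centre of underside.
- pedal: Bystander: steel bicycle pedal, 90 x 72 x 22 mm, axle along y. Origin: centre of underside.
- seal: Bystander: grey rubber pump seal, ring 80 mm across, 14 mm thick. Origin: centre of underside.
Things that resemble listed ones, but are neither listed nor needed, are in the scene too. Several things look just like the mirror: the one meant starts farthest to the robot's right.

How it is judged:
By the outcome, as a careful person would: the job done as asked, in the order asked, and still so for the second after the job is handed in, with the robot touching nothing.
It also fails if it takes over 72 s, if anything falls off the work surface, if the arm or the gripper's body presses on something with over 40 N, if the wrist force passes 120 N, or if a joint passes its speed limit or range.

## Working session

There is one attempt and no reset: what is moved stays moved. The work goes in short steps, Python scripts to look and compute and a tool call to move; the robot and the scene stay as the last step left them, time stands still between calls to the robot, and variables do not carry over. Pictures are saved under pics/ and viewed, at most 12 in all, crops included, and the job is handed in when it is done.

Besides the shell and the picture viewer there is one more tool, called after ">>>" in YAML: its name, and indented under it one key for each argument. play_rows: Moves the arm, as the interface text tells. Its arguments: {"type":"object","properties":{"rows":{"type":"array"},"force":{"type":"number"}},"required":["rows"]}

```bash
mkdir -p pics; python3 - <<'E'
from rig import r
import cv2,numpy as np
np.set_printoptions(precision=2,suppress=True)
print(r.sense())
for n in("top","side"):
    f=r.grab_frame(n);cv2.imwrite(f"pics/{n}0.png",f["pixels"][:,:,::-1]);print(n,f["fx"],f["fy"],f["cx"],f["cy"],f["dist"]);print(np.array(f["pose"]))
E
```

```text
{'clock': 0.0, 'qpos': array([ 1.32,  0.35,  1.63,  0.  ,  1.16, -0.  ]), 'qvel': array([-0.,  0.,  0., -0.,  0.,  0.]), 'joint_efforts': array([ -0.  , -60.52, -34.21,   0.  ,   0.01,  -0.  ]), 'eef_pos': array([153.78, 605.29, 230.55]), 'tcp_rot': array([-3.14, -0.  ,  2.89]), 'contact_force': array([-0.05, -0.27, -0.47]), 'wrist_torque': array([ 0.06, -0.04, -0.01]), 'grasp_force': 0.0, 'opening': 1.0026154982532391}
top 435.7202960404786 435.7202960404786 322.4691527879171 234.11994429944772 [-0.05  0.    0.    0.    0.  ]
[[   0.01   -0.99    0.15  458.21]
 [  -1.     -0.01    0.02   -5.31]
 [  -0.02   -0.15   -0.99 1089.71]
 [   0.      0.      0.      1.  ]]
side 482.20733541238883 482.20733541238883 321.7849341492815 235.0866222972486 [-0.01  0.    0.    0.    0.  ]
[[ -0.98  -0.11   0.18 410.99]
 [ -0.21   0.52  -0.83 825.21]
 [ -0.    -0.85  -0.53 702.21]
 [  0.     0.     0.     1.  ]]
```

View pics/top0.png

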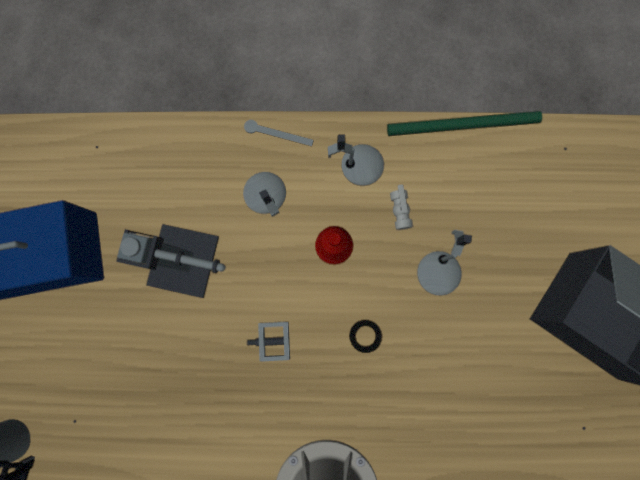

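View pics/side0.png

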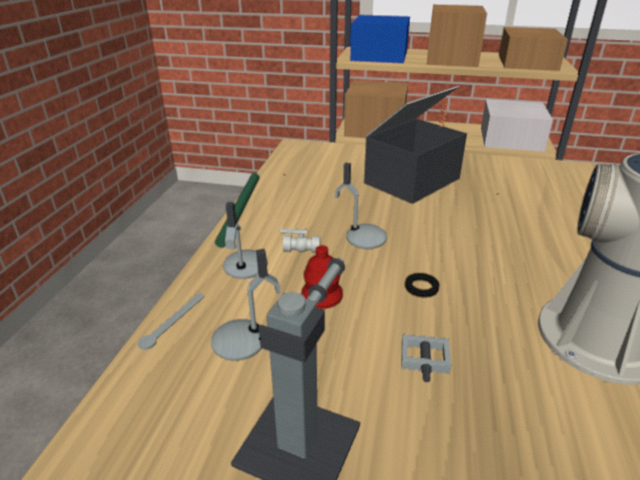

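The target mirror is the rightmost one: head at about (440,272), stud at about (461,238). The scale's post top is at about (137,247) and its arm tip at about (222,267). I'll measure these by casting rays.

```bash
cat > h.py <<'E'
from rig import r
import cv2,numpy as np
from scipy.spatial.transform import Rotation as R
np.set_printoptions(precision=2,suppress=True)
def ray(f,uv):
    K=np.array([[f["fx"],0,f["cx"]],[0,f["fy"],f["cy"]],[0,0,1.]])
    p=cv2.undistortPoints(np.array([[uv]],float),K,np.array(f["dist"],float))[0,0]
    T=np.array(f["pose"]);return T[:3,3],T[:3,:3]@[p[0],p[1],1]
def onz(f,uv,z):
    o,d=ray(f,uv);return o+d*(z-o[2])/d[2]
def cross(f1,u1,f2,u2):
    (a,d),(b,e)=ray(f1,u1),ray(f2,u2)
    s=np.linalg.lstsq(np.c_[d,-e],b-a,rcond=None)[0]
    p,q=a+s[0]*d,b+s[1]*e;return (p+q)/2,np.linalg.norm(p-q)
def proj(f,P):
    T=np.linalg.inv(np.array(f["pose"]));K=np.array([[f["fx"],0,f["cx"]],[0,f["fy"],f["cy"]],[0,0,1.]])
    return cv2.projectPoints(np.atleast_2d(np.array(P,float)),cv2.Rodrigues(T[:3,:3])[0],T[:3,3],K,np.array(f["dist"],float))[0][:,0]
def shot(n,name=None):
    f=r.grab_frame(n)
    if name: cv2.imwrite(f"pics/{name}.png",f["pixels"][:,:,::-1])
    return f
def st():
    s=r.sense();print(round(s["clock"],2),"p",s["eef_pos"],"rpy",s["tcp_rot"],"F",s["contact_force"],"M",s["wrist_torque"],"op",round(s["opening"],2),"q",s["qpos"]);return s
E
python3 - <<'E'
from h import *
f=shot("top");g=shot("side")
im=f["pixels"][:,:,::-1]
a=cv2.resize(im[215:305,110:240],None,fx=4,fy=4,interpolation=cv2.INTER_CUBIC)[:, :]
b=cv2.resize(im[220:305,400:480],None,fx=4,fy=4,interpolation=cv2.INTER_CUBIC)
H=max(a.shape[0],b.shape[0]);c=np.zeros((H,a.shape[1]+b.shape[1],3),np.uint8)
c[:a.shape[0],:a.shape[1]]=a;c[:b.shape[0],a.shape[1]:]=b;c=cv2.resize(c,None,fx=.94,fy=.94);cv2.imwrite("pics/c.png",cv2.convertScaleAbs(c,alpha=1.8));print(c.shape)
for n,u,z in [("post top",(137,248),304),("foot c",(183,260),12),("arm tip",(222,267),255),("head",(440,272),12),("stud",(461,237),209)]: print(n,onz(f,u,z))
print(cross(f,(461,237),g,(347,166)))
print([R.from_matrix(np.array(shot("wrist")["pose"])[:3,:3]).as_euler("xyz"),np.array(r.grab_frame("wrist")["pose"])])
E
```

```text
(338, 790, 3)
post top [545.3  350.13 304.  ]
foot c [548.47 362.22  12.  ]
arm tip [515.33 202.37 255.  ]
head [ 524.01 -277.45   12.  ]
stud [ 583.57 -272.75  209.  ]
(array([ 582.62, -273.51,  206.78]), np.float64(2.51380455710551))
[array([2.81, 0.  , 1.32]), array([[  0.25,   0.92,   0.31,  73.16],
       [  0.97,  -0.23,  -0.08, 626.55],
       [ -0.  ,   0.32,  -0.95, 374.22],
       [  0.  ,   0.  ,   0.  ,   1.  ]])]
```

View pics/c.png

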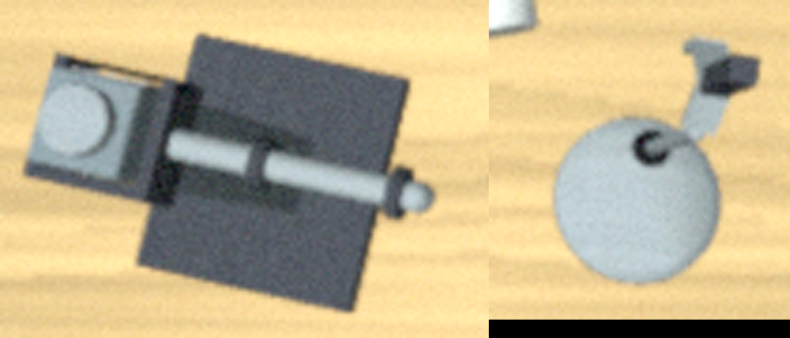

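```bash
python3 - <<'E'
from h import *
f=shot("top")
L=lambda x,y:(110+x/3.76,215+y/3.76); M=lambda x,y:(400+(x-489)/3.76,220+y/3.76)
a,b,h=[onz(f,L(*u),255) for u in((170,143),(432,196),(328,176))]
d=(b-a)[:2];print("arm",a,b,"hang",h,"len",np.linalg.norm(d),"yaw",np.degrees(np.arctan2(d[0],-d[1])))
print("foot",[onz(f,L(*u),12) for u in((200,35),(408,80),(353,310),(138,264))])
hd=onz(f,M(637,200),10);s=onz(f,M(743,73),209);v=(hd-s)[:2]
print("mir",hd,s,np.linalg.norm(v),"yaw x_m",np.degrees(np.arctan2(v[1],v[0])), "stem",onz(f,M(651,148),29))
E
```

```text
arm [541.18 335.2  255.  ] [515.14 196.74 255.  ] hang [524.89 251.2  255.  ] len 140.89004306796485 yaw -10.650921481769009
foot [array([638.79, 418.44,  12.  ]), array([609.12, 274.96,  12.  ]), array([456.29, 304.95,  12.  ]), array([484.49, 450.96,  12.  ])]
mir [ 521.18 -276.29   10.  ] [ 578.69 -286.    209.  ] 58.3201353158408 yaw x_m 170.4115119030188 stem [ 553.8  -281.56   29.  ]
```

>>> play_rows:
  rows:
    - {"dp":[-0.6,-0.3,-0.6],"turn":[0,0,0],"fingers":1}
    - {"dp":[-0.74,-0.42,-0.5],"turn":[0,0,0],"fingers":1}
    - {"dp":[-0.74,-0.42,-0.5],"turn":[0,0,0],"fingers":1}
    - {"dp":[-0.74,-0.42,-0.4],"turn":[0,0,0],"fingers":1}
    - {"dp":[-0.74,-0.42,0],"turn":[0,0,0],"fingers":1}

```text
clock: 0.77
eef_pos: [274.0, 494.2, 315.0]
tcp_rot: [3.136, 0.001, 2.893]
contact_force: [1.1, 1.0, 0.3]
opening: 0.304
grasp_force: 0.0
```

>>> play_rows:
  rows:
    - {"dp":[-0.74,-0.42,0],"turn":[0,0,0],"fingers":1}
    - {"dp":[-0.74,-0.42,0],"turn":[0,0,0],"fingers":1}
    - {"dp":[-0.74,-0.42,0],"turn":[0,0,0],"fingers":1}
    - {"dp":[-0.74,-0.42,0],"turn":[0,0,0],"fingers":1}
    - {"dp":[-0.74,-0.42,0],"turn":[0,0,0],"fingers":1}

```text
clock: 1.18
eef_pos: [396.1, 374.8, 311.5]
tcp_rot: [3.141, 0.0, 2.893]
contact_force: [1.2, 1.3, 0.0]
opening: -0.001
grasp_force: 0.0
```

>>> play_rows:
  rows:
    - {"dp":[-0.7,-0.42,0],"turn":[0,0,0],"fingers":1}
    - {"dp":[-0.6,-0.4,0],"turn":[0,0,0],"fingers":1}
    - {"dp":[-0.5,-0.4,0],"turn":[0,0,-0.6],"fingers":1}
    - {"dp":[0,0,0],"turn":[0,0,0],"fingers":1}
    - {"dp":[0,0,0],"turn":[0,0,0],"fingers":1}

```text
clock: 1.6
eef_pos: [453.5, 310.2, 311.3]
tcp_rot: [3.142, -0.0, 2.953]
contact_force: [0.3, 2.1, -0.4]
opening: -0.002
grasp_force: 0.0
```

```bash
python3 - <<'E'
from h import *
st();w=shot("wrist","w1");print(np.array(w["pose"])[:3,3],w["fx"])
print(proj(w,[[525,249,255],[515,197,255],[541,335,255]]))
E
```

```text
1.6 p [453.48 310.18 311.26] rpy [ 3.14 -0.    2.95] F [ 0.3   2.05 -0.39] M [ 0.07 -0.01  0.04] op -0.0 q [ 0.6   0.17  1.7   0.    1.27 -0.78]
[371.71 326.22 454.56] 334.8312763579702
[[253.5  366.21]
 [181.1  365.65]
 [373.89 365.82]]
```

View pics/w1.png

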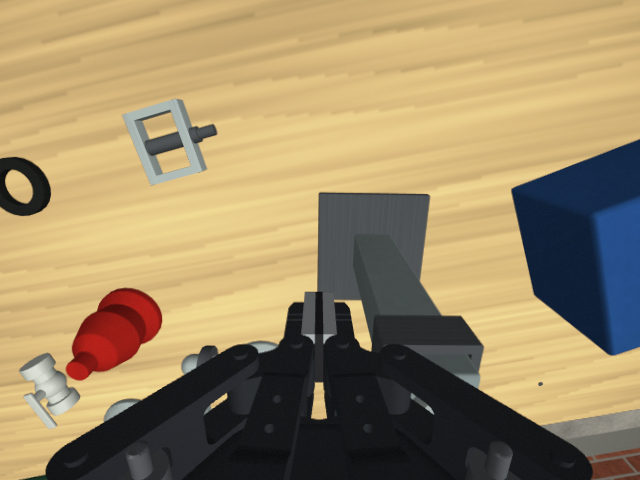

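The fingers hide the bar at about row 366. The foot and post stand to the right as expected. I'll move over the bar and look again.

>>> play_rows:
  rows:
    - {"dp":[-0.68,-0.39,0],"turn":[0,0,0],"fingers":1}
    - {"dp":[-0.68,-0.39,0],"turn":[0,0,0],"fingers":1}
    - {"dp":[-0.68,-0.39,0],"turn":[0,0,0],"fingers":1}
    - {"dp":[0,0,0],"turn":[0,0,0],"fingers":1}
    - {"dp":[0,0,0],"turn":[0,0,0],"fingers":1}

```text
clock: 2.07
eef_pos: [524.5, 250.3, 311.0]
tcp_rot: [3.142, -0.001, 2.954]
contact_force: [-0.5, 0.2, 0.2]
opening: -0.002
grasp_force: 0.0
```

```bash
python3 - <<'E'
from h import *
s=st();w=shot("wrist","w2")
print(proj(w,[[525,249,255],[515,197,255],[541,335,255],s["eef_pos"]]))
E
```

```text
2.07 p [524.53 250.28 311.03] rpy [ 3.14 -0.    2.95] F [-0.48  0.17  0.19] M [0.04 0.05 0.02] op -0.0 q [ 0.44  0.22  1.64  0.    1.29 -0.94]
[[315.91 263.52]
 [233.87 263.23]
 [451.08 263.07]
 [317.49 307.02]]
```

View pics/w2.png

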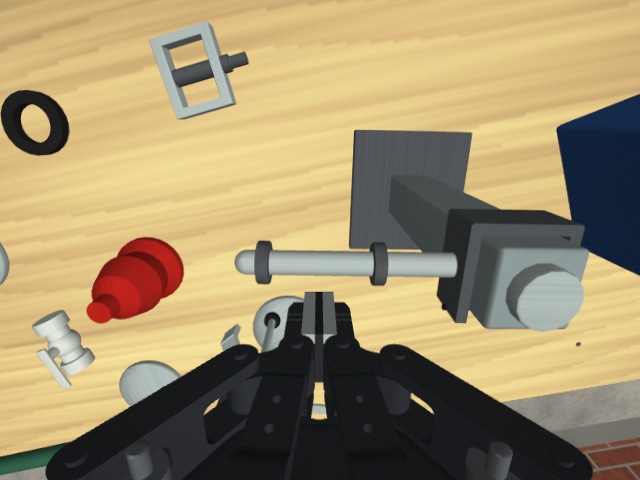

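The bar shows at row 263, with its collars at (263,262) and (379,264), so the hang point is at about (525.5,252). I'll press there.

>>> play_rows:
  rows:
    - {"dp":[0,0.05,0.4],"turn":[0,0,0],"fingers":1}
    - {"dp":[0,0,0.35],"turn":[0,0,0],"fingers":1}
    - {"dp":[0,0,0.2],"turn":[0,0,0],"fingers":1}
    - {"dp":[0,0,0.1],"turn":[0,0,0],"fingers":1}
    - {"dp":[0,0,0.05],"turn":[0,0,0],"fingers":1}

```text
clock: 2.53
eef_pos: [523.9, 252.7, 266.8]
tcp_rot: [-3.141, -0.001, 2.957]
contact_force: [-0.6, -0.5, 0.4]
opening: -0.002
grasp_force: 0.0
```

>>> play_rows:
  rows:
    - {"dp":[0,0,0.05],"turn":[0,0,0],"fingers":1}
    - {"dp":[0,0,0.05],"turn":[0,0,0],"fingers":1}
    - {"dp":[0,0,0.05],"turn":[0,0,0],"fingers":1}
    - {"dp":[0,0,0.05],"turn":[0,0,0],"fingers":1}
    - {"dp":[0,0,0.05],"turn":[0,0,0],"fingers":1}

```text
clock: 2.95
eef_pos: [525.1, 252.1, 257.5]
tcp_rot: [3.141, 0.001, 2.955]
contact_force: [0.3, 0.9, 1.7]
opening: -0.004
grasp_force: 0.5
```

>>> play_rows:
  rows:
    - {"dp":[0,0,0.05],"turn":[0,0,0],"fingers":1}
    - {"dp":[0,0,0.05],"turn":[0,0,0],"fingers":1}
    - {"dp":[0,0,0.05],"turn":[0,0,0],"fingers":1}
    - {"dp":[0,0,0.05],"turn":[0,0,0],"fingers":1}
    - {"dp":[0,0,0.05],"turn":[0,0,0],"fingers":1}

```text
clock: 3.37
eef_pos: [525.1, 252.1, 247.3]
tcp_rot: [3.141, 0.0, 2.956]
contact_force: [0.8, 0.2, 2.6]
opening: 0.001
grasp_force: 1.1
```

>>> play_rows:
  rows:
    - {"dp":[0,0,0.05],"turn":[0,0,0],"fingers":1}
    - {"dp":[0,0,0.05],"turn":[0,0,0],"fingers":1}
    - {"dp":[0,0,0.05],"turn":[0,0,0],"fingers":1}
    - {"dp":[0,0,0.05],"turn":[0,0,0],"fingers":1}
    - {"dp":[0,0,0.05],"turn":[0,0,0],"fingers":1}

```text
clock: 3.78
eef_pos: [525.0, 252.0, 237.3]
tcp_rot: [3.141, 0.0, 2.956]
contact_force: [0.9, 1.8, 4.1]
opening: 0.001
grasp_force: 1.8
```

>>> play_rows:
  rows:
    - {"dp":[0,0,0.05],"turn":[0,0,0],"fingers":1}
    - {"dp":[0,0,0.05],"turn":[0,0,0],"fingers":1}
    - {"dp":[0,0,0.05],"turn":[0,0,0],"fingers":1}
    - {"dp":[0,0,0.05],"turn":[0,0,0],"fingers":1}
    - {"dp":[0,0,0.05],"turn":[0,0,0],"fingers":1}

```text
clock: 4.2
eef_pos: [525.0, 252.0, 227.3]
tcp_rot: [3.141, 0.0, 2.956]
contact_force: [1.2, 1.7, 4.9]
opening: -0.002
grasp_force: 2.4
```

```bash
python3 - <<'E'
from h import *
s=st();w=shot("wrist","w3");g=shot("side","s3")
a=cv2.resize(w["pixels"][180:360,220:620,::-1],None,fx=1.5,fy=1.5)
b=cv2.resize(g["pixels"][250:350,240:380,::-1],None,fx=3,fy=3)
c=np.zeros((580,620,3),np.uint8);c[:270,:600]=a;c[275:575,:420]=b;cv2.imwrite("pics/c3.png",c)
E
```

```text
4.2 p [525.03 252.05 227.28] rpy [3.14 0.   2.96] F [1.15 1.72 4.91] M [ 0.3  -0.24  0.03] op -0.0 q [ 0.44  0.29  1.73  0.    1.12 -0.94]
```

View pics/c3.png

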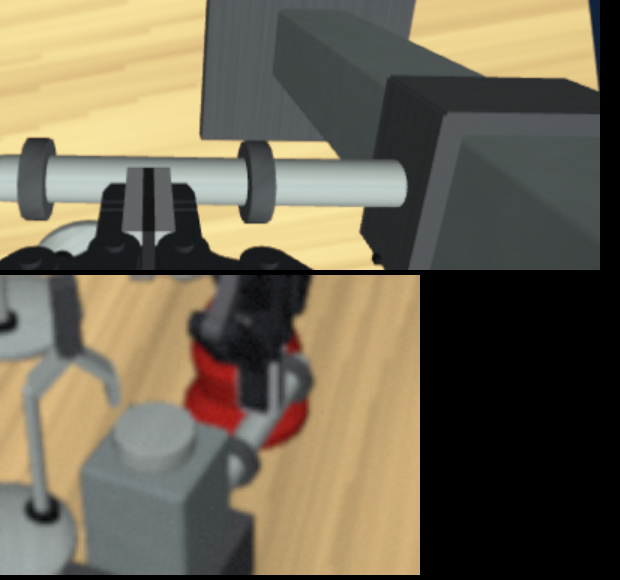

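The fingertips rest on the bar midway between the collars, with the deflection at about 35.7 mm. I'll press 4 mm more, hold, then ease back up.

>>> play_rows:
  rows:
    - {"dp":[0,0,0.04],"turn":[0,0,0],"fingers":1}
    - {"dp":[0,0,0.04],"turn":[0,0,0],"fingers":1}
    - {"dp":[0,0,0.025],"turn":[0,0,0],"fingers":1}
    - {"dp":[0,0,0],"turn":[0,0,0],"fingers":1}
    - {"dp":[0,0,0],"turn":[0,0,0],"fingers":1}

```text
clock: 4.72
eef_pos: [525.0, 252.1, 223.3]
tcp_rot: [3.141, 0.0, 2.956]
contact_force: [2.9, 2.0, 4.7]
opening: -0.002
grasp_force: 2.6
```

>>> play_rows:
  rows:
    - {"dp":[0,0,0],"turn":[0,0,0],"fingers":1}
    - {"dp":[0,0,0],"turn":[0,0,0],"fingers":1}
    - {"dp":[0,0,0],"turn":[0,0,0],"fingers":1}
    - {"dp":[0,0,0],"turn":[0,0,0],"fingers":1}
    - {"dp":[0,0,0],"turn":[0,0,0],"fingers":1}

```text
clock: 5.13
eef_pos: [525.0, 252.0, 223.3]
tcp_rot: [3.141, 0.0, 2.956]
contact_force: [1.9, 1.1, 5.2]
opening: 0.0
grasp_force: 2.6
```

>>> play_rows:
  rows:
    - {"dp":[0,0,0],"turn":[0,0,0],"fingers":1}
    - {"dp":[0,0,0],"turn":[0,0,0],"fingers":1}
    - {"dp":[0,0,0],"turn":[0,0,0],"fingers":1}
    - {"dp":[0,0,0],"turn":[0,0,0],"fingers":1}
    - {"dp":[0,0,0],"turn":[0,0,0],"fingers":1}

```text
clock: 5.55
eef_pos: [525.0, 252.0, 223.3]
tcp_rot: [3.141, 0.0, 2.956]
contact_force: [1.5, 2.0, 5.1]
opening: 0.002
grasp_force: 2.6
```

>>> play_rows:
  rows:
    - {"dp":[0,0,-0.02],"turn":[0,0,0],"fingers":1}
    - {"dp":[0,0,-0.04],"turn":[0,0,0],"fingers":1}
    - {"dp":[0,0,-0.05],"turn":[0,0,0],"fingers":1}
    - {"dp":[0,0,-0.05],"turn":[0,0,0],"fingers":1}
    - {"dp":[0,0,-0.05],"turn":[0,0,0],"fingers":1}

```text
clock: 5.97
eef_pos: [524.9, 252.0, 231.8]
tcp_rot: [3.141, 0.0, 2.956]
contact_force: [2.4, 1.9, 4.4]
opening: -0.002
grasp_force: 2.0
```

>>> play_rows:
  rows:
    - {"dp":[0,0,-0.05],"turn":[0,0,0],"fingers":1}
    - {"dp":[0,0,-0.05],"turn":[0,0,0],"fingers":1}
    - {"dp":[0,0,-0.05],"turn":[0,0,0],"fingers":1}
    - {"dp":[0,0,-0.05],"turn":[0,0,0],"fingers":1}
    - {"dp":[0,0,-0.05],"turn":[0,0,0],"fingers":1}

```text
clock: 6.38
eef_pos: [524.7, 251.8, 241.5]
tcp_rot: [-3.141, -0.0, 2.956]
contact_force: [2.2, 1.4, 2.7]
opening: -0.002
grasp_force: 1.4
```

>>> play_rows:
  rows:
    - {"dp":[0,0,-0.05],"turn":[0,0,0],"fingers":1}
    - {"dp":[0,0,-0.05],"turn":[0,0,0],"fingers":1}
    - {"dp":[0,0,-0.05],"turn":[0,0,0],"fingers":1}
    - {"dp":[0,0,-0.05],"turn":[0,0,0],"fingers":1}
    - {"dp":[0,0,-0.05],"turn":[0,0,0],"fingers":1}

```text
clock: 6.8
eef_pos: [524.6, 251.8, 251.4]
tcp_rot: [-3.141, -0.001, 2.956]
contact_force: [0.6, 0.3, 2.1]
opening: -0.003
grasp_force: 0.8
```

>>> play_rows:
  rows:
    - {"dp":[0,0,-0.05],"turn":[0,0,0],"fingers":1}
    - {"dp":[0,0,-0.05],"turn":[0,0,0],"fingers":1}
    - {"dp":[0,0,-0.05],"turn":[0,0,0],"fingers":1}
    - {"dp":[0,0,-0.04],"turn":[0,0,0],"fingers":1}
    - {"dp":[0,0,-0.04],"turn":[0,0,0],"fingers":1}

```text
clock: 7.22
eef_pos: [524.6, 251.8, 260.7]
tcp_rot: [-3.141, -0.001, 2.956]
contact_force: [0.3, -0.1, 0.4]
opening: 0.002
grasp_force: 0.2
```

>>> play_rows:
  rows:
    - {"dp":[0,0,-0.04],"turn":[0,0,0],"fingers":1}
    - {"dp":[0,0,-0.04],"turn":[0,0,0],"fingers":1}
    - {"dp":[0,0,-0.04],"turn":[0,0,0],"fingers":1}
    - {"dp":[0,0,-0.05],"turn":[0,0,0],"fingers":1}
    - {"dp":[0,0,-0.2],"turn":[0,0,0],"fingers":1}

```text
clock: 7.63
eef_pos: [524.2, 251.6, 274.7]
tcp_rot: [-3.14, -0.002, 2.956]
contact_force: [-0.5, 0.0, -0.2]
opening: 0.002
grasp_force: 0.0
```

>>> play_rows:
  rows:
    - {"dp":[-0.05,-0.2,-0.25],"turn":[0,0,0],"fingers":1}
    - {"dp":[-0.2,-0.6,-0.2],"turn":[0,0,0],"fingers":1}
    - {"dp":[-0.26,-0.88,0],"turn":[0,0,0],"fingers":1}
    - {"dp":[-0.26,-0.88,0],"turn":[0,0,0],"fingers":0.7}
    - {"dp":[-0.26,-0.88,0],"turn":[0,0,0],"fingers":0}

```text
clock: 8.05
eef_pos: [540.0, 107.4, 294.8]
tcp_rot: [3.141, 0.001, 2.957]
contact_force: [0.5, -0.7, 0.5]
opening: 0.275
grasp_force: 0.0
```

>>> play_rows:
  rows:
    - {"dp":[-0.26,-0.88,0],"turn":[0,0,0],"fingers":0}
    - {"dp":[-0.26,-0.88,0],"turn":[0,0,0],"fingers":0}
    - {"dp":[-0.26,-0.88,0],"turn":[0,0,0],"fingers":0}
    - {"dp":[-0.26,-0.88,0],"turn":[0,0,0],"fingers":0}
    - {"dp":[-0.26,-0.88,0],"turn":[0,0,0],"fingers":0}

```text
clock: 8.47
eef_pos: [558.3, -75.9, 294.8]
tcp_rot: [-3.141, 0.001, 2.956]
contact_force: [1.3, 0.5, -0.2]
opening: 0.976
grasp_force: 0.0
```

>>> play_rows:
  rows:
    - {"dp":[-0.26,-0.88,0],"turn":[0,0,0],"fingers":0}
    - {"dp":[-0.26,-0.88,0],"turn":[0,0,0],"fingers":0}
    - {"dp":[-0.26,-0.88,0],"turn":[0,0,0],"fingers":0}
    - {"dp":[-0.26,-0.88,0],"turn":[0,0,0],"fingers":0}
    - {"dp":[-0.26,-0.88,0],"turn":[0,0,0],"fingers":0}

```text
clock: 8.88
eef_pos: [576.7, -258.5, 294.8]
tcp_rot: [-3.141, 0.001, 2.955]
contact_force: [1.3, -0.1, 0.0]
opening: 0.999
grasp_force: 0.0
```

>>> play_rows:
  rows:
    - {"dp":[-0.1,-0.3,0],"turn":[0,0,0],"fingers":0}
    - {"dp":[0,0,0],"turn":[0,0,0],"fingers":0}
    - {"dp":[0,0,0],"turn":[0,0,0],"fingers":0}
    - {"dp":[0,0,0],"turn":[0,0,0],"fingers":0}

```text
clock: 9.22
eef_pos: [578.5, -267.6, 293.9]
tcp_rot: [3.141, -0.0, 2.956]
contact_force: [0.3, 0.7, 0.1]
opening: 1.001
grasp_force: 0.0
```

```bash
python3 - <<'E'
from h import *
s=st();w=shot("wrist","w4");g=shot("side","s4");
print(proj(w,[[579,-286,209],s["eef_pos"]]),proj(g,[[579,-286,209],[519,-276,0]]))
E
```

```text
9.22 p [ 578.53 -267.64  293.86] rpy [ 3.14 -0.    2.96] F [0.26 0.65 0.15] M [ 0.03 -0.05  0.01] op 1.0 q [-0.44  0.32  1.54  0.    1.28 -1.82]
[[293.15 252.1 ]
 [317.53 307.09]] [[348.77 163.23]
 [367.97 238.02]]
```

View pics/w4.png

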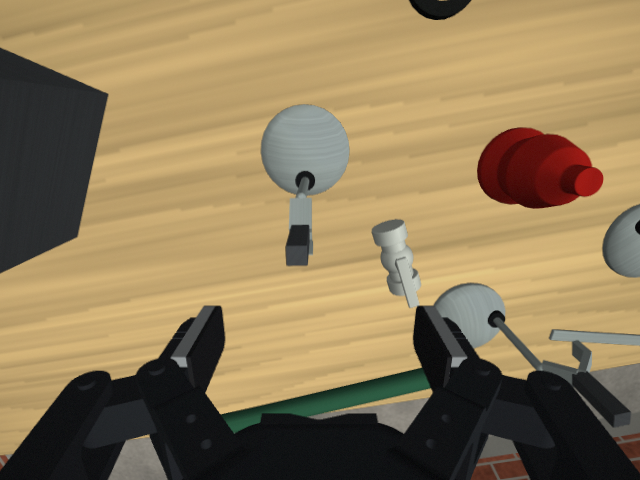

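The stud's top face is at about (297,256), aligned with the fingers. The other mirrors are well clear.

```bash
python3 - <<'E'
from h import *
import cv2
w=shot("wrist");im=cv2.cvtColor(w["pixels"],cv2.COLOR_RGB2GRAY)
print(im[200:280:4,297]);print(im[256,270:325:2]);
print(onz(w,(297.5,256),209))
x=shot("top")
E
```

```text
[149 147 148 148 147 149 120  35  34  33  35  32  69  71  68  67  66 158
 176 186]
[171 170 169 169 168 168 169 168  68  69  69  68  70  69  70  68  67  68
  62 165 172 171 169 169 168 168 168 167]
[ 582.83 -283.07  209.  ]
```

>>> play_rows:
  rows:
    - {"dp":[-0.17,-0.38,0.2],"turn":[0,0,0],"fingers":0}
    - {"dp":[0,0,0.6],"turn":[0,0,0],"fingers":0}
    - {"dp":[0,0,0.7],"turn":[0,0,0],"fingers":0}
    - {"dp":[0,0,0.6],"turn":[0,0,0],"fingers":0}
    - {"dp":[0,0,0.5],"turn":[0,0,0],"fingers":0}

```text
clock: 9.83
eef_pos: [582.1, -284.7, 187.3]
tcp_rot: [3.141, -0.001, 2.956]
contact_force: [0.5, 0.3, 0.6]
opening: 0.999
grasp_force: 0.0
```

>>> play_rows:
  rows:
    - {"dp":[0,0,0.3],"turn":[0,0,0],"fingers":0}
    - {"dp":[0,0,0.2],"turn":[0,0,0],"fingers":0}
    - {"dp":[0,0,0],"turn":[0,0,0],"fingers":0}
    - {"dp":[0,0,0],"turn":[0,0,0],"fingers":0.3}
    - {"dp":[0,0,0],"turn":[0,0,0],"fingers":0.5}

```text
clock: 10.25
eef_pos: [583.4, -285.2, 170.8]
tcp_rot: [-3.141, 0.002, 2.956]
contact_force: [0.6, -0.3, 0.2]
opening: 0.746
grasp_force: 0.0
```

>>> play_rows:
  force: 90
  rows:
    - {"dp":[0,0,0],"turn":[0,0,0],"fingers":0.6}
    - {"dp":[0,0,0],"turn":[0,0,0],"fingers":0.7}
    - {"dp":[0,0,0],"turn":[0,0,0],"fingers":0.8}
    - {"dp":[0,0,0],"turn":[0,0,0],"fingers":0.9}
    - {"dp":[0,0,0],"turn":[0,0,0],"fingers":1}

```text
clock: 10.67
eef_pos: [583.1, -285.2, 170.3]
tcp_rot: [-3.141, 0.002, 2.956]
contact_force: [0.5, -2.7, 3.5]
opening: 0.172
grasp_force: 88.2
```

>>> play_rows:
  rows:
    - {"dp":[0,0,0],"turn":[0,0,0],"fingers":1}
    - {"dp":[0,0,0],"turn":[0,0,0],"fingers":1}
    - {"dp":[0,0,0],"turn":[0,0,0],"fingers":1}
    - {"dp":[0,0,0],"turn":[0,0,0],"fingers":1}

```text
clock: 11.0
eef_pos: [583.1, -285.2, 170.2]
tcp_rot: [-3.141, 0.001, 2.956]
contact_force: [0.1, -1.4, 6.1]
opening: 0.174
grasp_force: 88.3
```

The stud is gripped. I'll lift it and check the load.

>>> play_rows:
  rows:
    - {"dp":[0,0,-0.1],"turn":[0,0,0],"fingers":1}
    - {"dp":[0,0,-0.3],"turn":[0,0,0],"fingers":1}
    - {"dp":[0,0,-0.6],"turn":[0,0,0],"fingers":1}
    - {"dp":[0,0,-0.7],"turn":[0,0,0],"fingers":1}
    - {"dp":[0,0,-0.7],"turn":[0,0,0],"fingers":1}

```text
clock: 11.42
eef_pos: [581.8, -284.3, 266.1]
tcp_rot: [3.141, -0.002, 2.956]
contact_force: [0.9, -0.1, -3.6]
opening: 0.176
grasp_force: 88.1
```

>>> play_rows:
  rows:
    - {"dp":[0,0,-0.7],"turn":[0,0,0],"fingers":1}
    - {"dp":[0,0,-0.7],"turn":[0,0,0],"fingers":1}
    - {"dp":[0,0,-0.4],"turn":[0,0,0],"fingers":1}
    - {"dp":[0,0,-0.2],"turn":[0,0,0],"fingers":1}
    - {"dp":[0,0,0],"turn":[0,0,0],"fingers":1}

```text
clock: 11.83
eef_pos: [583.0, -284.9, 347.6]
tcp_rot: [-3.141, 0.003, 2.956]
contact_force: [0.6, 0.5, -4.6]
opening: 0.177
grasp_force: 88.2
```

>>> play_rows:
  rows:
    - {"dp":[0,0,0],"turn":[0,0,0],"fingers":1}
    - {"dp":[0,0,0],"turn":[0,0,0],"fingers":1}
    - {"dp":[0,0,0],"turn":[0,0,0],"fingers":1}

```text
clock: 12.08
eef_pos: [581.9, -284.4, 343.6]
tcp_rot: [3.141, -0.003, 2.956]
contact_force: [0.6, 0.0, -4.1]
opening: 0.174
grasp_force: 88.2
```

```bash
python3 - <<'E'
from h import *
st();w=shot("wrist","w5")
E
```

```text
12.08 p [ 581.92 -284.43  343.58] rpy [ 3.14 -0.    2.96] F [ 0.61  0.02 -4.12] M [-0.09 -0.19 -0.02] op 0.17 q [-0.46  0.31  1.45  0.    1.39 -1.84]
```

View pics/w5.png

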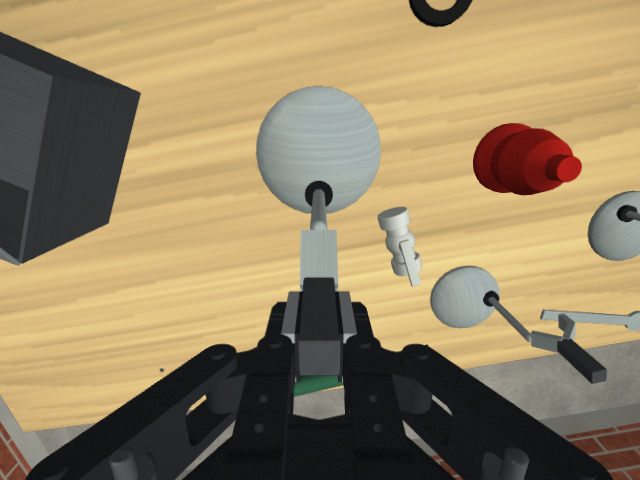

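The mirror is held upright in the grip: head centred at (318,150), stud between the pads at (320,320), load about 4.1 N. Next is the carry to the stand-off on the robot's side of the bar.

>>> play_rows:
  rows:
    - {"dp":[0.12,0.26,0],"turn":[0,0,0],"fingers":1}
    - {"dp":[0.32,0.62,0],"turn":[0,0,0],"fingers":1}
    - {"dp":[0.32,0.62,0],"turn":[0,0,0],"fingers":1}
    - {"dp":[0.32,0.62,0],"turn":[0,0,0],"fingers":1}
    - {"dp":[0.32,0.62,0],"turn":[0,0,0],"fingers":1}

```text
clock: 12.55
eef_pos: [546.8, -164.9, 344.9]
tcp_rot: [3.141, -0.001, 2.955]
contact_force: [0.2, 1.1, -4.3]
opening: 0.177
grasp_force: 88.4
```

>>> play_rows:
  rows:
    - {"dp":[0.32,0.62,0],"turn":[0,0,0],"fingers":1}
    - {"dp":[0.32,0.62,0],"turn":[0,0,0],"fingers":1}
    - {"dp":[0.32,0.62,0],"turn":[0,0,0],"fingers":1}
    - {"dp":[0.32,0.62,0],"turn":[0,0,0],"fingers":1}
    - {"dp":[0.32,0.62,0],"turn":[0,0,0],"fingers":1}

```text
clock: 12.97
eef_pos: [506.6, -31.3, 345.1]
tcp_rot: [3.141, -0.001, 2.956]
contact_force: [0.4, 0.8, -4.0]
opening: 0.175
grasp_force: 88.4
```

>>> play_rows:
  rows:
    - {"dp":[0.32,0.62,0],"turn":[0,0,0],"fingers":1}
    - {"dp":[0.32,0.62,0],"turn":[0,0,0],"fingers":1}
    - {"dp":[0.32,0.62,0],"turn":[0,0,0],"fingers":1}
    - {"dp":[0.32,0.62,0],"turn":[0,0,0],"fingers":1}
    - {"dp":[0.32,0.62,0],"turn":[0,0,0],"fingers":1}

```text
clock: 13.38
eef_pos: [466.5, 102.2, 345.2]
tcp_rot: [-3.142, -0.0, 2.956]
contact_force: [0.3, 0.9, -4.1]
opening: 0.177
grasp_force: 88.4
```

>>> play_rows:
  rows:
    - {"dp":[0.32,0.62,0],"turn":[0,0,0],"fingers":1}
    - {"dp":[0.32,0.62,0],"turn":[0,0,0],"fingers":1}
    - {"dp":[0.32,0.62,0],"turn":[0,0,0],"fingers":1}
    - {"dp":[0.32,0.62,0],"turn":[0,0,0],"fingers":1}
    - {"dp":[0.32,0.62,0],"turn":[0,0,0],"fingers":1}

```text
clock: 13.8
eef_pos: [426.4, 235.7, 345.2]
tcp_rot: [-3.141, -0.0, 2.956]
contact_force: [1.2, -0.5, -4.5]
opening: 0.171
grasp_force: 88.4
```

>>> play_rows:
  rows:
    - {"dp":[0.32,0.62,0],"turn":[0,0,0],"fingers":1}
    - {"dp":[0.12,0.26,0],"turn":[0,0,0],"fingers":1}
    - {"dp":[0,0,0],"turn":[0,-0.2,0],"fingers":1}
    - {"dp":[0,0,0],"turn":[0,-0.4,0],"fingers":1}
    - {"dp":[0,0,0],"turn":[0,-0.6,0],"fingers":1}

```text
clock: 14.22
eef_pos: [417.3, 271.6, 345.0]
tcp_rot: [-3.14, 0.127, 2.956]
contact_force: [0.2, -0.7, -4.3]
opening: 0.172
grasp_force: 88.6
```

>>> play_rows:
  rows:
    - {"dp":[0,0,0],"turn":[0,-0.7,0],"fingers":1}
    - {"dp":[0,0,0],"turn":[0,-0.7,0],"fingers":1}
    - {"dp":[0,0,0],"turn":[0,-0.7,0],"fingers":1}
    - {"dp":[0,0,0],"turn":[0,-0.5,0],"fingers":1}
    - {"dp":[0,0,0],"turn":[0,-0.37,0],"fingers":1}

```text
clock: 14.63
eef_pos: [416.2, 271.1, 345.1]
tcp_rot: [-3.141, 0.439, 2.956]
contact_force: [0.2, -0.5, -4.8]
opening: 0.177
grasp_force: 88.7
```

>>> play_rows:
  rows:
    - {"dp":[0,0,0],"turn":[0,0,0],"fingers":1}
    - {"dp":[0,0,0],"turn":[0,0,0],"fingers":1}
    - {"dp":[0,0,0],"turn":[0,0,0],"fingers":1}

```text
clock: 14.88
eef_pos: [417.1, 271.9, 345.5]
tcp_rot: [-3.142, 0.436, 2.955]
contact_force: [-0.2, -0.2, -3.7]
opening: 0.179
grasp_force: 88.5
```

```bash
python3 - <<'E'
from h import *
s=st();Rm=R.from_euler("xyz",s["tcp_rot"]).as_matrix();print(Rm)
bar=np.array([525.5,252,255]);xm=np.array([-.983,.185,0]);zm=-Rm[:,2]
for n,a,z in(("standoff",98,293),("pre",18,293),("seat",0,255)):
    t=bar+xm*a;t[2]=z;t=t+30.2*zm;print(n,t,"tool d/40",Rm.T@(t-s["eef_pos"])/40)
w=shot("wrist","w6");g=shot("side","s6");t=shot("top","t6")
a=w["pixels"][:,:,::-1];b=cv2.resize(g["pixels"][160:370,200:400,::-1],None,fx=1.4,fy=1.4)
c=np.zeros((600,800,3),np.uint8);c[:300,:400]=cv2.resize(a,(400,300));c[:b.shape[0],410:410+b.shape[1]]=b
d=cv2.resize(t["pixels"][200:310,100:300,::-1],None,fx=2.7,fy=2.7);c[302:302+d.shape[0],:d.shape[1]]=d;cv2.imwrite("pics/c6.png",c)
E
```

```text
14.88 p [417.06 271.93 345.54] rpy [-3.14  0.44  2.96] F [-0.18 -0.24 -3.66] M [ 0.12  0.57 -0.  ] op 0.18 q [ 0.82 -0.08  1.96 -0.42  1.06 -0.39]
[[-0.89  0.19  0.41]
 [ 0.17  0.98 -0.08]
 [-0.42 -0.   -0.91]]
standoff [416.65 272.49 320.38] tool d/40 [0.28 0.01 0.56]
pre [495.29 257.69 320.38] tool d/40 [-1.54  0.01  1.41]
seat [512.98 254.36 282.38] tool d/40 [-1.54  0.01  2.46]
```

View pics/c6.png

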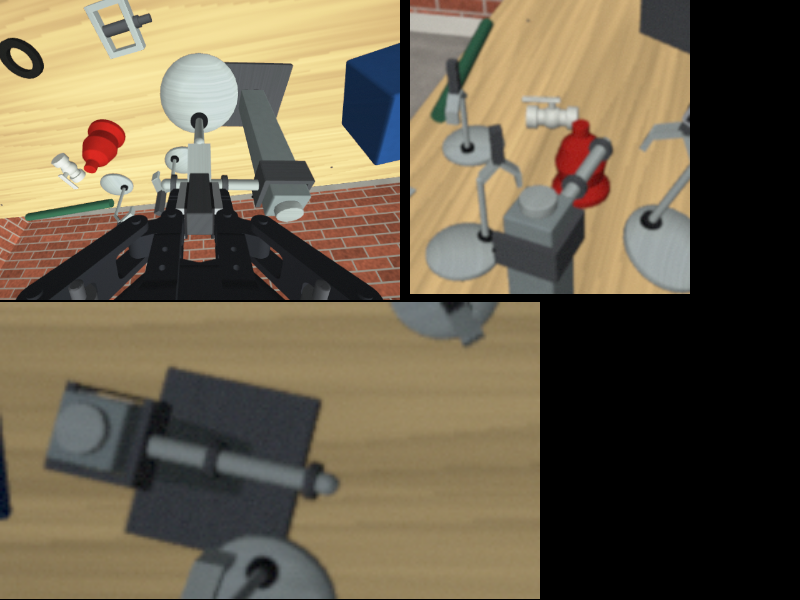

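The mirror is tilted 25° the right way, at the stand-off on the robot's side, clear of the bar. I'll bring the lip over the bar.

>>> play_rows:
  rows:
    - {"dp":[-0.07,0,0.07],"turn":[0,0,0],"fingers":1}
    - {"dp":[-0.2,0,0.18],"turn":[0,0,0],"fingers":1}
    - {"dp":[-0.2,0,0.18],"turn":[0,0,0],"fingers":1}
    - {"dp":[-0.2,0,0.18],"turn":[0,0,0],"fingers":1}
    - {"dp":[-0.2,0,0.18],"turn":[0,0,0],"fingers":1}

```text
clock: 15.45
eef_pos: [462.6, 263.4, 331.0]
tcp_rot: [-3.141, 0.437, 2.955]
contact_force: [-0.5, 0.4, -4.1]
opening: 0.171
grasp_force: 88.5
```

>>> play_rows:
  rows:
    - {"dp":[-0.2,0,0.18],"turn":[0,0,0],"fingers":1}
    - {"dp":[-0.2,0,0.18],"turn":[0,0,0],"fingers":1}
    - {"dp":[-0.17,0,0.16],"turn":[0,0,0],"fingers":1}
    - {"dp":[-0.1,0,0.1],"turn":[0,0,0],"fingers":1}
    - {"dp":[0,0,0],"turn":[0,0,0],"fingers":1}

```text
clock: 15.87
eef_pos: [496.3, 257.0, 319.7]
tcp_rot: [-3.141, 0.436, 2.955]
contact_force: [-1.3, 0.5, -3.6]
opening: 0.172
grasp_force: 88.7
```

>>> play_rows:
  rows:
    - {"dp":[0,0,0],"turn":[0,0,0],"fingers":1}
    - {"dp":[0,0,0],"turn":[0,0,0],"fingers":1}
    - {"dp":[0,0,0],"turn":[0,0,0],"fingers":1}

```text
clock: 16.12
eef_pos: [495.1, 257.7, 320.6]
tcp_rot: [3.141, 0.437, 2.956]
contact_force: [-0.8, 0.4, -5.4]
opening: 0.175
grasp_force: 88.6
```

```bash
python3 - <<'E'
from h import *
s=st();Rm=R.from_euler("xyz",s["tcp_rot"]).as_matrix()
sad=s["eef_pos"]+Rm@[0,0,30.2];print("saddle",sad,"lip",s["eef_pos"]+Rm@[-25,0,59.2],"to seat/40",Rm.T@(np.array([525.5,252,255])-sad)/40)
w=shot("wrist");g=shot("side");t=shot("top")
print(proj(g,[sad,[525.5,252,255]]),proj(t,[sad,[525.5,252,255]]))
a=w["pixels"][150:390,160:480,::-1];b=cv2.resize(g["pixels"][190:340,240:390,::-1],None,fx=2,fy=2)
c=np.zeros((600,800,3),np.uint8);c[:300,:400]=cv2.resize(a,(400,300));c[:300,410:710]=b
d=cv2.resize(t["pixels"][205:305,110:240,::-1],None,fx=2.9,fy=2.9);c[305:305+d.shape[0],:d.shape[1]]=d;cv2.imwrite("pics/c7.png",c)
E
```

```text
16.12 p [495.12 257.68 320.64] rpy [3.14 0.44 2.96] F [-0.83  0.36 -5.36] M [0.14 0.54 0.01] op 0.17 q [ 0.68  0.02  1.91 -0.4   0.95 -0.52]
saddle [507.67 255.32 293.27] lip [542.   248.89 277.57] to seat/40 [-0.01  0.    1.06]
[[338.76 261.15]
 [327.19 279.11]] [[188.36 269.38]
 [196.84 261.49]]
```

View pics/c7.png

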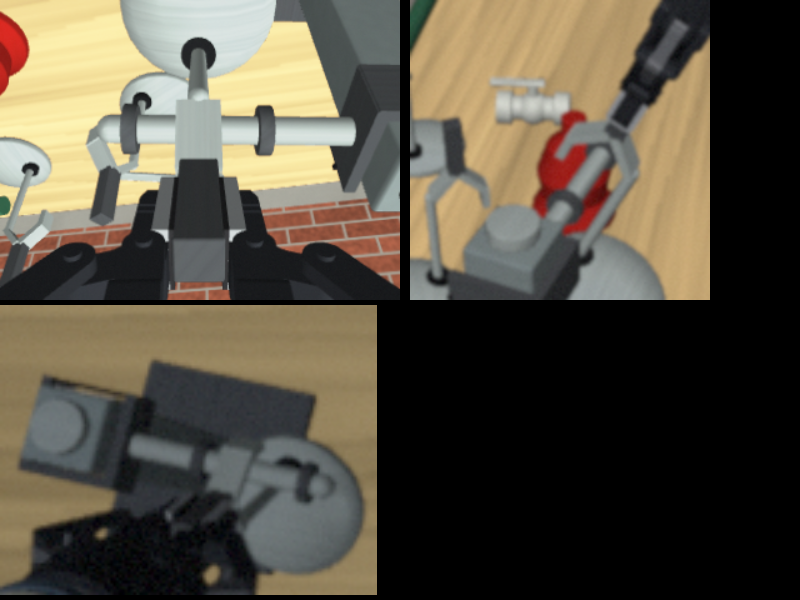

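The bar lies inside the vee's mouth, and the saddle (col 198) is midway between the collars (129 and 265). I'll lower along the tool axis.

>>> play_rows:
  rows:
    - {"dp":[0,0,0.06],"turn":[0,0,0],"fingers":1}
    - {"dp":[0,0,0.12],"turn":[0,0,0],"fingers":1}
    - {"dp":[0,0,0.14],"turn":[0,0,0],"fingers":1}
    - {"dp":[0,0,0.14],"turn":[0,0,0],"fingers":1}
    - {"dp":[0,0,0.14],"turn":[0,0,0],"fingers":1}

```text
clock: 16.68
eef_pos: [505.5, 255.4, 297.8]
tcp_rot: [-3.141, 0.436, 2.956]
contact_force: [0.4, -0.6, -4.2]
opening: 0.173
grasp_force: 88.6
```

>>> play_rows:
  rows:
    - {"dp":[0,0,0.12],"turn":[0,0,0],"fingers":1}
    - {"dp":[0,0,0.08],"turn":[0,0,0],"fingers":1}
    - {"dp":[0,0,0.06],"turn":[0,0,0],"fingers":1}
    - {"dp":[0,0,0.04],"turn":[0,0,0],"fingers":1}
    - {"dp":[0,0,0],"turn":[0,0,0],"fingers":1}

```text
clock: 17.1
eef_pos: [510.4, 254.6, 287.5]
tcp_rot: [-3.141, 0.436, 2.956]
contact_force: [-0.5, -0.1, -4.3]
opening: 0.173
grasp_force: 88.6
```

>>> play_rows:
  rows:
    - {"dp":[0,0,0.02],"turn":[0,0,0],"fingers":1}
    - {"dp":[0,0,0.04],"turn":[0,0,0],"fingers":1}
    - {"dp":[0,0,0.04],"turn":[0,0,0],"fingers":1}
    - {"dp":[0,0,0.03],"turn":[0,0,0],"fingers":1}
    - {"dp":[0,0,0.02],"turn":[0,0,0],"fingers":1}

```text
clock: 17.52
eef_pos: [512.9, 254.2, 282.3]
tcp_rot: [3.142, 0.437, 2.956]
contact_force: [0.3, 0.1, -3.8]
opening: 0.173
grasp_force: 88.6
```

>>> play_rows:
  rows:
    - {"dp":[0,0,0],"turn":[0,0,0],"fingers":1}
    - {"dp":[0,0,0],"turn":[0,0,0],"fingers":1}

```text
clock: 17.68
eef_pos: [512.9, 254.1, 282.4]
tcp_rot: [-3.142, 0.437, 2.956]
contact_force: [-1.0, -0.2, -3.8]
opening: 0.175
grasp_force: 88.6
```

```bash
python3 - <<'E'
from h import *
s=st();Rm=R.from_euler("xyz",s["tcp_rot"]).as_matrix()
print("saddle",s["eef_pos"]+Rm@[0,0,30.2])
E
```

```text
17.68 p [512.94 254.15 282.39] rpy [-3.14  0.44  2.96] F [-0.96 -0.19 -3.82] M [0.06 0.53 0.01] op 0.17 q [ 0.65  0.08  1.94 -0.42  0.86 -0.5 ]
saddle [525.5  251.79 255.02]
```

>>> play_rows:
  rows:
    - {"dp":[0.021,0,0.045],"turn":[0,0,0],"fingers":1}
    - {"dp":[0.021,0,0.045],"turn":[0,0,0],"fingers":1}
    - {"dp":[0.021,0,0.045],"turn":[0,0,0],"fingers":1}
    - {"dp":[0.021,0,0.045],"turn":[0,0,0],"fingers":1}
    - {"dp":[0.021,0,0.045],"turn":[0,0,0],"fingers":1}

```text
clock: 18.1
eef_pos: [513.1, 254.3, 272.4]
tcp_rot: [3.141, 0.437, 2.956]
contact_force: [0.6, 0.0, -2.2]
opening: 0.173
grasp_force: 88.6
```

>>> play_rows:
  rows:
    - {"dp":[0.021,0,0.045],"turn":[0,0,0],"fingers":1}
    - {"dp":[0.021,0,0.045],"turn":[0,0,0],"fingers":1}
    - {"dp":[0.021,0,0.045],"turn":[0,0,0],"fingers":1}
    - {"dp":[0,0,0],"turn":[0,0,0],"fingers":1}
    - {"dp":[0,0,0],"turn":[0,0,0],"fingers":1}

```text
clock: 18.52
eef_pos: [513.0, 254.3, 266.5]
tcp_rot: [3.141, 0.437, 2.956]
contact_force: [2.4, 0.6, -2.9]
opening: 0.178
grasp_force: 88.7
```

```bash
python3 - <<'E'
from h import *
F=[];M=[]
for i in range(4):
    shot("top");s=r.sense();F.append(s["contact_force"]);M.append(s["wrist_torque"])
print(np.mean(F,0),np.std(F,0),np.mean(M,0),s["eef_pos"])
E
```

```text
[ 1.2   0.36 -1.7 ] [0.12 0.92 0.43] [0.15 0.14 0.04] [513.03 254.26 266.66]
```

>>> play_rows:
  rows:
    - {"dp":[0.021,0,0.045],"turn":[0,0,0],"fingers":1}
    - {"dp":[0.021,0,0.045],"turn":[0,0,0],"fingers":1}
    - {"dp":[0.021,0,0.045],"turn":[0,0,0],"fingers":1}
    - {"dp":[0.021,0,0.045],"turn":[0,0,0],"fingers":1}
    - {"dp":[0.021,0,0.045],"turn":[0,0,0],"fingers":1}

```text
clock: 19.13
eef_pos: [513.0, 254.3, 256.4]
tcp_rot: [3.141, 0.437, 2.956]
contact_force: [2.0, 0.6, -1.4]
opening: 0.174
grasp_force: 88.7
```

>>> play_rows:
  rows:
    - {"dp":[0,0,0],"turn":[0,0,0],"fingers":1}
    - {"dp":[0,0,0],"turn":[0,0,0],"fingers":1}

```text
clock: 19.3
eef_pos: [513.0, 254.3, 256.5]
tcp_rot: [3.141, 0.437, 2.956]
contact_force: [1.1, 0.6, -0.5]
opening: 0.174
grasp_force: 88.8
```

```bash
cat >> h.py <<'E'
def avg(n=8):
    F=[];M=[]
    for i in range(n):
        shot("top");s=r.sense();F.append(s["contact_force"]);M.append(s["wrist_torque"])
    print(s["clock"],np.mean(F,0),np.std(F,0)/n**.5,"M",np.mean(M,0),s["eef_pos"])
E
python3 -c "
from h import *
avg()"
```

```text
19.7 [ 1.56  0.79 -0.42] [0.13 0.11 0.17] M [ 0.21 -0.03  0.11] [512.97 254.26 256.67]
```

>>> play_rows:
  rows:
    - {"dp":[-0.008,0,0.022],"turn":[0,0,0],"fingers":1}
    - {"dp":[-0.008,0,0.022],"turn":[0,0,0],"fingers":1}
    - {"dp":[-0.008,0,0.022],"turn":[0,0,0],"fingers":1}
    - {"dp":[0,0,0],"turn":[0,0,0],"fingers":1}
    - {"dp":[0,0,0],"turn":[0,0,0],"fingers":1}

```text
clock: 20.12
eef_pos: [513.8, 254.0, 253.7]
tcp_rot: [-3.142, 0.434, 2.955]
contact_force: [-4.7, 3.3, -1.0]
opening: 0.175
grasp_force: 89.4
```

```bash
python3 -c "
from h import *
avg()"
```

```text
20.5167 [-5.11  3.9  -0.24] [0.22 0.15 0.23] M [0.72 1.19 0.17] [513.78 253.94 253.74]
```

>>> play_rows:
  rows:
    - {"dp":[0.013,0,-0.006],"turn":[0,0,0],"fingers":1}
    - {"dp":[0.013,0,-0.006],"turn":[0,0,0],"fingers":1}
    - {"dp":[0,0,0],"turn":[0,0,0],"fingers":1}
    - {"dp":[0,0,0],"turn":[0,0,0],"fingers":1}

```text
clock: 20.85
eef_pos: [513.5, 254.0, 254.4]
tcp_rot: [-3.142, 0.436, 2.956]
contact_force: [-2.5, 1.9, 0.7]
opening: 0.171
grasp_force: 89.2
```

```bash
python3 -c "
from h import *
avg()"
```

```text
21.25 [-2.96  2.33 -0.4 ] [0.3  0.24 0.24] M [0.49 0.8  0.1 ] [513.59 254.01 254.45]
```

>>> play_rows:
  rows:
    - {"dp":[0.013,0,-0.006],"turn":[0,0,0],"fingers":1}
    - {"dp":[0.008,0,-0.004],"turn":[0,0,0],"fingers":1}
    - {"dp":[0,0,0],"turn":[0,0,0],"fingers":1}
    - {"dp":[0,0,0],"turn":[0,0,0],"fingers":1}

```text
clock: 21.58
eef_pos: [513.2, 254.1, 254.9]
tcp_rot: [-3.142, 0.438, 2.956]
contact_force: [2.0, -0.6, -0.1]
opening: 0.171
grasp_force: 88.9
```

```bash
python3 -c "
from h import *
avg()"
```

```text
21.9833 [ 2.74 -0.46 -0.22] [0.26 0.23 0.18] M [-0.01 -0.28 -0.02] [513.06 254.16 254.73]
```

>>> play_rows:
  rows:
    - {"dp":[-0.008,0,0.004],"turn":[0,0,0],"fingers":1}
    - {"dp":[0,0,0],"turn":[0,0,0],"fingers":1}
    - {"dp":[0,0,0],"turn":[0,0,0],"fingers":1}

```text
clock: 22.23
eef_pos: [513.2, 254.2, 254.5]
tcp_rot: [3.142, 0.437, 2.956]
contact_force: [2.2, 0.5, -0.2]
opening: 0.172
grasp_force: 88.8
```

```bash
python3 -c "
from h import *
avg()"
```

```text
22.6333 [ 2.81 -0.72 -0.12] [0.09 0.13 0.13] M [ 0.01 -0.26  0.  ] [513.15 254.15 254.56]
```

>>> play_rows:
  rows:
    - {"dp":[-0.01,0,0.005],"turn":[0,0,0],"fingers":1}
    - {"dp":[0,0,0],"turn":[0,0,0],"fingers":1}
    - {"dp":[0,0,0],"turn":[0,0,0],"fingers":1}

```text
clock: 22.88
eef_pos: [513.3, 254.1, 254.3]
tcp_rot: [-3.142, 0.436, 2.956]
contact_force: [-0.1, 1.5, -0.6]
opening: 0.182
grasp_force: 88.9
```

```bash
python3 -c "
from h import *
avg(5)"
```

```text
23.1333 [-0.66  0.69 -0.4 ] [0.23 0.11 0.14] M [0.25 0.32 0.09] [513.37 254.07 254.39]
```

>>> play_rows:
  force: 60
  rows:
    - {"dp":[0.011,0,0.023],"turn":[0,0,0],"fingers":1}
    - {"dp":[0.011,0,0.023],"turn":[0,0,0],"fingers":1}
    - {"dp":[0,0,0],"turn":[0,0,0],"fingers":1}
    - {"dp":[0,0,0],"turn":[0,0,0],"fingers":1}

```text
clock: 23.47
eef_pos: [513.4, 254.0, 252.3]
tcp_rot: [-3.141, 0.436, 2.956]
contact_force: [-0.8, 1.3, -0.1]
opening: 0.174
grasp_force: 89.0
```

>>> play_rows:
  force: 30
  rows:
    - {"dp":[0,0,0],"turn":[0,0,0],"fingers":1}
    - {"dp":[0,0,0],"turn":[0,0,0],"fingers":1}
    - {"dp":[0,0,0],"turn":[0,0,0],"fingers":1}

```text
clock: 23.72
eef_pos: [513.4, 254.0, 252.4]
tcp_rot: [-3.142, 0.436, 2.956]
contact_force: [-2.5, 2.0, -1.1]
opening: 0.173
grasp_force: 89.0
```

>>> play_rows:
  force: 20
  rows:
    - {"dp":[0,0,0],"turn":[0,0,0],"fingers":1}
    - {"dp":[0,0,0],"turn":[0,0,0],"fingers":1}
    - {"dp":[0,0,0],"turn":[0,0,0],"fingers":1}
    - {"dp":[0,0,0],"turn":[0,0,0],"fingers":1}

```text
clock: 24.05
eef_pos: [513.5, 254.0, 252.4]
tcp_rot: [-3.142, 0.437, 2.956]
contact_force: [-3.3, 2.3, 0.5]
opening: 0.178
grasp_force: 89.0
```

```bash
python3 -c "
from h import *
avg(5);st()"
```

```text
24.3 [-2.83  1.81 -0.08] [0.16 0.19 0.22] M [0.37 0.76 0.06] [513.5  254.01 252.45]
24.3 p [513.5  254.01 252.45] rpy [-3.14  0.44  2.96] F [-2.17  2.39  0.34] M [0.34 0.79 0.09] op 0.18 q [ 0.64  0.11  1.97 -0.45  0.8  -0.47]
```

>>> play_rows:
  rows:
    - {"dp":[0.009,0,-0.004],"turn":[0,0,0],"fingers":0.95}
    - {"dp":[0,0,0],"turn":[0,0,0],"fingers":0.95}
    - {"dp":[0,0,0],"turn":[0,0,0],"fingers":0.95}

```text
clock: 24.55
eef_pos: [513.4, 254.1, 252.6]
tcp_rot: [-3.142, 0.437, 2.956]
contact_force: [-1.6, 0.5, -0.7]
opening: 0.173
grasp_force: 89.0
```

```bash
python3 -c "
from h import *
avg(5);print(r.sense()['grasp_force'])"
```

```text
24.8 [-0.27  0.62 -0.23] [0.18 0.13 0.22] M [ 0.17  0.33 -0.02] [513.33 254.07 252.56]
88.98642539978027
```

Forces on the tool are near zero, so the scale carries the weight. I'll ease the fingers open.

>>> play_rows:
  force: 20
  rows:
    - {"dp":[0,0,0],"turn":[0,0,0],"fingers":0.9}
    - {"dp":[0,0,0],"turn":[0,0,0],"fingers":0.87}
    - {"dp":[0,0,0],"turn":[0,0,0],"fingers":0.85}
    - {"dp":[0,0,0],"turn":[0,0,0],"fingers":0.84}
    - {"dp":[0,0,0],"turn":[0,0,0],"fingers":0.83}

```text
clock: 25.22
eef_pos: [513.3, 254.1, 252.6]
tcp_rot: [3.142, 0.437, 2.956]
contact_force: [-0.6, 0.3, -0.9]
opening: 0.171
grasp_force: 88.5
```

>>> play_rows:
  rows:
    - {"dp":[0,0,0],"turn":[0,0,0],"fingers":0.825}
    - {"dp":[0,0,0],"turn":[0,0,0],"fingers":0.82}
    - {"dp":[0,0,0],"turn":[0,0,0],"fingers":0.815}

```text
clock: 25.47
eef_pos: [513.3, 254.1, 252.6]
tcp_rot: [-3.142, 0.437, 2.956]
contact_force: [0.4, -1.0, -1.1]
opening: 0.184
grasp_force: 12.6
```

>>> play_rows:
  rows:
    - {"dp":[0,0,0],"turn":[0,0,0],"fingers":0.815}
    - {"dp":[0,0,0],"turn":[0,0,0],"fingers":0.815}
    - {"dp":[0,0,0],"turn":[0,0,0],"fingers":0.813}
    - {"dp":[0,0,0],"turn":[0,0,0],"fingers":0.811}
    - {"dp":[0,0,0],"turn":[0,0,0],"fingers":0.809}

```text
clock: 25.88
eef_pos: [513.0, 254.1, 252.4]
tcp_rot: [-3.141, 0.436, 2.956]
contact_force: [-0.7, -0.1, -0.1]
opening: 0.192
grasp_force: 0.0
```

>>> play_rows:
  rows:
    - {"dp":[0,0,0],"turn":[0,0,0],"fingers":0.807}
    - {"dp":[0,0,0],"turn":[0,0,0],"fingers":0.804}
    - {"dp":[0,0,0],"turn":[0,0,0],"fingers":0.8}
    - {"dp":[0,0,0],"turn":[0,0,0],"fingers":0.79}
    - {"dp":[0,0,0],"turn":[0,0,0],"fingers":0.78}

```text
clock: 26.3
eef_pos: [513.2, 254.1, 252.5]
tcp_rot: [-3.142, 0.437, 2.956]
contact_force: [0.2, 0.3, -1.3]
opening: 0.22
grasp_force: 0.0
```

>>> play_rows:
  rows:
    - {"dp":[0,0,0],"turn":[0,0,0],"fingers":0.76}
    - {"dp":[0,0,0],"turn":[0,0,0],"fingers":0.73}
    - {"dp":[0,0,0],"turn":[0,0,0],"fingers":0.7}
    - {"dp":[0,0,0],"turn":[0,0,0],"fingers":0.65}
    - {"dp":[0,0,0],"turn":[0,0,0],"fingers":0.6}

```text
clock: 26.72
eef_pos: [513.2, 254.1, 252.5]
tcp_rot: [-3.142, 0.437, 2.956]
contact_force: [-0.3, -0.8, 0.3]
opening: 0.398
grasp_force: 0.0
```

```bash
python3 - <<'E'
from h import *
st();w=shot("wrist");g=shot("side");t=shot("top")
a=w["pixels"][150:390,160:480,::-1];b=cv2.resize(g["pixels"][200:350,240:390,::-1],None,fx=2,fy=2)
c=np.zeros((600,800,3),np.uint8);c[:300,:400]=cv2.resize(a,(400,300));c[:300,410:710]=b
d=cv2.resize(t["pixels"][205:305,110:240,::-1],None,fx=2.9,fy=2.9);c[305:305+d.shape[0],:d.shape[1]]=d;cv2.imwrite("pics/c8.png",c)
E
```

```text
26.72 p [513.19 254.11 252.52] rpy [-3.14  0.44  2.96] F [-0.33 -0.77  0.26] M [0.03 0.17 0.01] op 0.4 q [ 0.65  0.11  1.97 -0.45  0.8  -0.46]
```

View pics/c8.png

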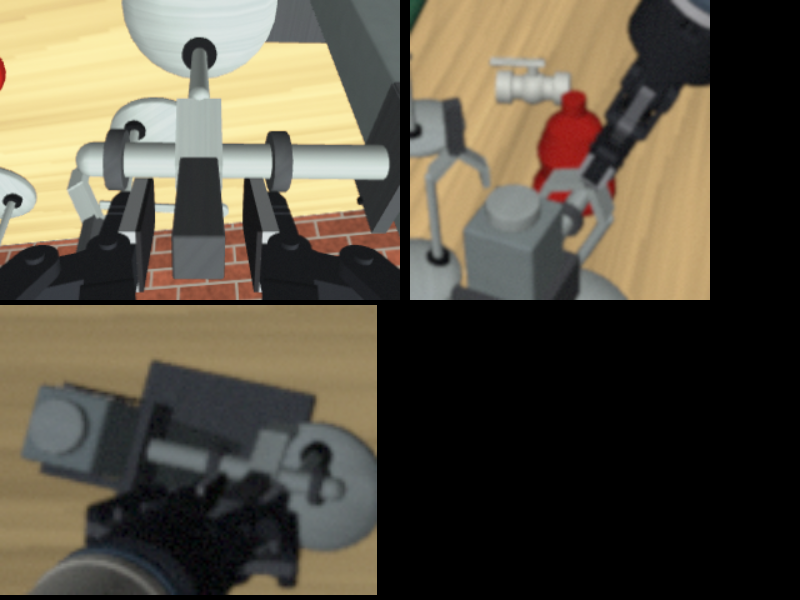

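The mirror hangs on the bar between the collars, with the stud (col 198) free between the pads (145 and 255). I'll retreat along the tool axis.

>>> play_rows:
  rows:
    - {"dp":[0,0,-0.1],"turn":[0,0,0],"fingers":0.6}
    - {"dp":[0,0,-0.2],"turn":[0,0,0],"fingers":0.6}
    - {"dp":[0,0,-0.4],"turn":[0,0,0],"fingers":0.6}
    - {"dp":[0,0,-0.6],"turn":[0,0,0],"fingers":0.6}
    - {"dp":[0,0,-0.6],"turn":[0,0,0],"fingers":0.6}

```text
clock: 27.28
eef_pos: [480.8, 259.9, 322.2]
tcp_rot: [-3.141, 0.436, 2.956]
contact_force: [0.6, 0.8, 0.2]
opening: 0.399
grasp_force: 0.0
```

>>> play_rows:
  rows:
    - {"dp":[0,0,-0.6],"turn":[0,0,0],"fingers":0.6}
    - {"dp":[0,0,-0.5],"turn":[0,0,0],"fingers":0.6}
    - {"dp":[0,0,-0.3],"turn":[0,0,0],"fingers":0.6}
    - {"dp":[0,0,0],"turn":[0,0,0],"fingers":0.6}
    - {"dp":[0,0,0],"turn":[0,0,0],"fingers":0.6}

```text
clock: 27.7
eef_pos: [458.2, 264.8, 373.0]
tcp_rot: [3.14, 0.438, 2.956]
contact_force: [0.2, -0.8, 0.0]
opening: 0.397
grasp_force: 0.0
```

>>> play_rows:
  rows:
    - {"dp":[0,0,0],"turn":[0,0,0],"fingers":0.6}
    - {"dp":[0,0,0],"turn":[0,0,0],"fingers":0.6}
    - {"dp":[0,0,0],"turn":[0,0,0],"fingers":0.6}
    - {"dp":[0,0,0],"turn":[0,0,0],"fingers":0.6}
    - {"dp":[0,0,0],"turn":[0,0,0],"fingers":0.6}

```text
clock: 28.12
eef_pos: [458.4, 264.3, 371.5]
tcp_rot: [-3.141, 0.436, 2.956]
contact_force: [0.3, -0.1, -0.4]
opening: 0.399
grasp_force: 0.0
```

```bash
python3 - <<'E'
from h import *
st()
fr=[cv2.cvtColor(shot("side")["pixels"],cv2.COLOR_RGB2GRAY) for i in range(12)]
p=cv2.goodFeaturesToTrack(fr[0][200:360,260:400].copy(),40,.03,4)+np.float32([260,200])
for k in(2,4,6,9,11):
    q,ok,_=cv2.calcOpticalFlowPyrLK(fr[0],fr[k],p,None);d=np.linalg.norm((q-p)[ok[:,0]==1],axis=-1);print(k,np.median(d),d.max())
cv2.imwrite("pics/f.png",shot("side")["pixels"][:,:,::-1])
E
```

```text
28.12 p [458.37 264.25 371.54] rpy [-3.14  0.44  2.96] F [ 0.28 -0.08 -0.4 ] M [0.03 0.21 0.01] op 0.4 q [ 0.74 -0.06  1.88 -0.39  1.08 -0.5 ]
2 0.014050433 0.2403484
4 0.011208415 0.35932076
6 0.011779182 0.41932634
9 0.013653865 0.415128
11 0.012875195 0.41977498
```

View pics/f.png

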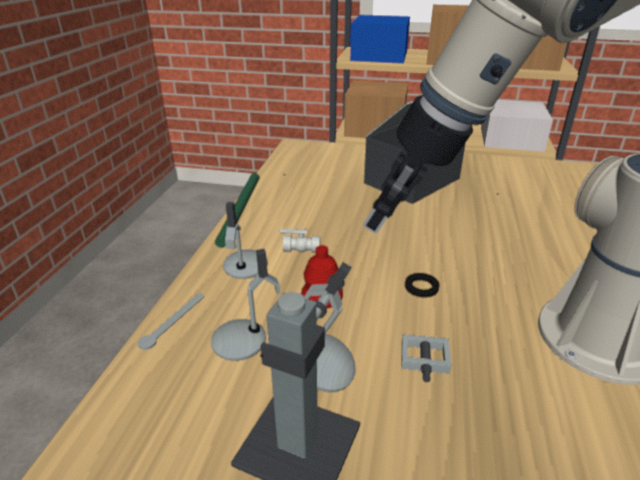

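The mirror hangs still from the arm (head at about (330,362), no measurable motion), the robot is clear, and the bystanders are where they were. I'll hand the job in.

```bash
python3 -c "
from rig import r
print(r.sign_off())"
```

```text
the job is handed in; nothing more can be done
None
```

I freed the spring with a press to about 40 mm, held about a second (judged from the tool's height, as I never saw the pointer). The mirror then went onto the arm between the collars, where it hangs still, with the robot clear and the bench undisturbed; handed in at about 29 s.

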